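# Find the loose casing bolt and hold its bracket open

## Robot

A 7-joint arm with a two-finger parallel gripper is mounted at the origin on the work surface. World frame = base frame: x ahead of the robot, y to its left, z up, the work surface at z = 0. Lengths are in mm, angles in rad, forces in N, time in s.
With the tool pointing down it reaches from about 400 to 875 mm from the base axis. Payload 4.4 kg.
Tool frame: the origin (TCP) lies midway between the tips of the shut fingers; the grasp point (between the pads) lies 19 mm behind it; z points along the fingers, y is the direction in which the jaws open and shut (so a half turn about z gives the same grasp; the last joint's range is limited). The gripper opens to 85 mm and grips with 20 to 120 N. Pads are 22 mm wide; open, the fingers measure 114 mm over their backs; the gripper's body (76 mm by 85 mm) begins 54 mm behind the grasp point. The pads swing forward as they close: fully open they stand 13 mm farther back than shut.
Start: joints at [-1.223, 0.628, 0.038, 1.517, -0.027, 0.996, -0.02], TCP at [261.338, 595.164, 231.313] pointing down, gripper open.
Joint ranges: [-3.06, 3.06], [-0.37, 2.12], [-1.25, 1.32], [0.18, 2.47], [-1.1, 4.24], [0.23, 1.98], [-2.94, 2.94]. Speed limits (rad/s): [2.57, 2.57, 3.14, 3.14, 3.14, 3.14, 3.14].

## Interface

Orientations are given as [roll, pitch, yaw] about the fixed x, y, z axes, in that order (R = Rz(yaw) Ry(pitch) Rx(roll)).
In Python, from cell import ctrl, vision gives the robot as it stands.
- The arm moves only by the tool play_rows, never from a script. Its arguments are lists of equal length, an entry for each row: "slide": the shift along the tool's x, y, z in mm, a list of three; "turn": the turn about the tool's z in rad; "fingers": the opening, from 0 (shut) to 1 (fully open). A call has 1 to 5 rows; each row is the pose to reach, as a shift and turn from the pose measured when the call began, along the tool's axes at that moment; what a row does not reach only later rows make up. A row lasts 1/8 s, in which the tool goes at most 62.5 mm and 10.7 degrees, less where a joint would pass 70% of its speed; a pose out of reach is approached as far as the arm can. A call with a gripper value outside its range is refused whole. The fingers move at their own pace and stop on an object; the grip force is fixed at half the most. Time passes only in rows, so rows that repeat a pose let the fingers close. It gives the time, the measured TCP pose, the force and the opening at its end, in the units of the state.
- ctrl.read_state(): the state, without advancing time (a new reading comes with each control period).
- vision.get_image(name): name is "scene" or "top" or "wrist"; returns (picture, depth): 400x640x3 uint8, blue, green, red; 400x640 float32, mm along the optical axis (not along the pixel's ray), 0 where there is no reading.
- vision.camera_params(name): a dict with "fx", "fy", "cx", "cy" (pixels), "position" and "rotation" of the camera in the world. Camera axes: x right, y up, looking along -z (the intrinsics and any distortion apply to the point x, -y, -z); pixel columns grow to the right and rows downward; lengths in mm; the calibration is good to about 2 mm. A picture is of the moment at which its call begins: read the wrist's pose just before it. camera_params takes no time and is no camera call; for the wrist camera it gives the pose at the moment of the call.
- ctrl.finish_job(): hands the job in, once; it reports no verdict.
The state is a dict: "clock": time; "qpos": joint angles; "qd": joint speeds; "tau": joint torques, N m; "eef_pos": TCP position; "tool_rot": TCP orientation; "force": force on the tool from outside, world axes, zero at the start; "torque": the same for the moment, N m; "width": finger opening in mm.
Only numpy, scipy, OpenCV 4.12 (cv2) and the standard library are available. Lean on these libraries where they do the work, as an engineer would, in place of code of your own. Each camera call takes 0.05 s, during which the arm holds its last target.

## Task

One of the three bolts on top of the gearbox casing is loose. Tap each bolt head from above with the fingertips, one after another, starting at the robot's left and ending at its right: the loose one drops a little and stays down, the tight ones do not move. Then take the upright tab of the loose bolt's hinged bracket, lift the bracket about 45 degrees open and finish while still holding it there; leave the other two brackets shut and do not disturb anything else on the table.

Things in the scene. Friction and masses are not known exactly. Their poses are not given: they have to be found in the camera images.
- casing: Grey cast gearbox casing fixed to the table, 144 mm in x over its foot flanges (120 mm above them), 270 mm in y plus a 50 mm shaft stub at +y, flat top 75 mm above the table. Origin: centre of its underside; own x points away from the robot across the row, own y runs along the row of bolts towards the robot's left. It is turned about the vertical by up to 0.3 rad.
- bolt_1: Bolt, place: left (casing y +80 mm), as the robot sees it: dark steel hexagon head about 27 mm across and 20 mm tall, upright. Origin: centre of the head's top face, 105.5 mm above the table while it is up; the head stands 20 mm above its bracket. It gives only straight down.
- drop_1 (a joint): How far bolt_1 has dropped, m: 0 up, 0.007 dropped. All bolts start up. The loose one yields to a push of about 3 N (use 5 to 15 N), goes down 7 mm to a stop and stays there; the tight ones move less than 2 mm. Which is loose differs from run to run.
- hinge_1 (a joint): Opening of bracket_1, rad: 0 shut (legs level), 1.4 fully open. It swings almost freely and falls shut when let go; lifting it takes about 1 N.
- bracket_1: Hinged U-shaped bracket of bright steel around bolt_1: two 97 mm legs, 55 mm wide over all, joined at the robot's end by a crossbar with an upright tab. Origin: middle of its hinge axis, 45 mm beyond the bolt (casing +x), 82.5 mm above the table; the hinge axis is its own y, parallel to the casing's y. It weighs 0.09 to 0.18 kg. Opening swings the tab end up and away from the robot, over the bolt.
- tab_1 (a point): Grip point on the tab of bracket_1, 95 mm from the hinge axis towards the robot and 28 mm above it when shut (110.5 mm above the table). The tab is 14 mm wide (casing y), 8 mm thick (casing x) and stands 38 mm above the crossbar, its top at 124 mm, 50 mm nearer the robot than the bolt. Its width is pinched from above with fingers on its left and right; it can pivot between them while it is lifted. Free space below the point down to the crossbar: 24 mm.
- bolt_2: Bolt, place: centre (casing y 0), as the robot sees it: dark steel hexagon head about 27 mm across and 20 mm tall, upright. Origin: centre of the head's top face, 105.5 mm above the table while it is up; the head stands 20 mm above its bracket. It gives only straight down.
- drop_2 (a joint): How far bolt_2 has dropped, m: 0 up, 0.007 dropped. All bolts start up. The loose one yields to a push of about 3 N (use 5 to 15 N), goes down 7 mm to a stop and stays there; the tight ones move less than 2 mm. Which is loose differs from run to run.
- hinge_2 (a joint): Opening of bracket_2, rad: 0 shut (legs level), 1.4 fully open. It swings almost freely and falls shut when let go; lifting it takes about 1 N.
- bracket_2: Hinged U-shaped bracket of bright steel around bolt_2: two 97 mm legs, 55 mm wide over all, joined at the robot's end by a crossbar with an upright tab. Origin: middle of its hinge axis, 45 mm beyond the bolt (casing +x), 82.5 mm above the table; the hinge axis is its own y, parallel to the casing's y. It weighs 0.09 to 0.18 kg. Opening swings the tab end up and away from the robot, over the bolt.
- tab_2 (a point): Grip point on the tab of bracket_2, 95 mm from the hinge axis towards the robot and 28 mm above it when shut (110.5 mm above the table). The tab is 14 mm wide (casing y), 8 mm thick (casing x) and stands 38 mm above the crossbar, its top at 124 mm, 50 mm nearer the robot than the bolt. Its width is pinched from above with fingers on its left and right; it can pivot between them while it is lifted. Free space below the point down to the crossbar: 24 mm.
- bolt_3: Bolt, place: right (casing y -80 mm), as the robot sees it: dark steel hexagon head about 27 mm across and 20 mm tall, upright. Origin: centre of the head's top face, 105.5 mm above the table while it is up; the head stands 20 mm above its bracket. It gives only straight down.
- drop_3 (a joint): How far bolt_3 has dropped, m: 0 up, 0.007 dropped. All bolts start up. The loose one yields to a push of about 3 N (use 5 to 15 N), goes down 7 mm to a stop and stays there; the tight ones move less than 2 mm. Which is loose differs from run to run.
- hinge_3 (a joint): Opening of bracket_3, rad: 0 shut (legs level), 1.4 fully open. It swings almost freely and falls shut when let go; lifting it takes about 1 N.
- bracket_3: Hinged U-shaped bracket of bright steel around bolt_3: two 97 mm legs, 55 mm wide over all, joined at the robot's end by a crossbar with an upright tab. Origin: middle of its hinge axis, 45 mm beyond the bolt (casing +x), 82.5 mm above the table; the hinge axis is its own y, parallel to the casing's y. It weighs 0.09 to 0.18 kg. Opening swings the tab end up and away from the robot, over the bolt.
- tab_3 (a point): Grip point on the tab of bracket_3, 95 mm from the hinge axis towards the robot and 28 mm above it when shut (110.5 mm above the table). The tab is 14 mm wide (casing y), 8 mm thick (casing x) and stands 38 mm above the crossbar, its top at 124 mm, 50 mm nearer the robot than the bolt. Its width is pinched from above with fingers on its left and right; it can pivot between them while it is lifted. Free space below the point down to the crossbar: 24 mm.
- wrench: Steel wrench 170 mm long lying in front of the casing; bystander. Origin: middle of its underside.
- socket: Steel socket ring, 26 mm across, 30 mm tall, standing in front of the casing; bystander. Origin: centre of its underside.
- nut: Small steel ring nut, 17 mm across, 7 mm tall, lying on the casing's top between two brackets; bystander. Origin: centre of its underside.
- tub: Grease tub, 72 mm across, 85 mm tall, to the robot's left; bystander. Origin: centre of its underside.
- can: Metal can, 60 mm across, 150 mm tall, to the robot's right; bystander. Origin: centre of its underside.
- screwdriver: Screwdriver 190 mm long, lying at the robot's right; bystander. Origin: on its underside.
- hammer: Hammer 260 mm long, lying at the robot's left; bystander. Origin: on its underside.

How it is judged:
By the outcome, as a careful person would: the job done as asked, in the order asked, and still so for the second after the job is handed in, while the arm keeps its last pose, push and grip.
It also fails if it takes over 51 s, if anything falls off the work surface, if the arm or the gripper's body presses on something with over 40 N, if the wrist force passes 120 N, or if a joint passes its speed limit or range.

## Working session

There is one attempt and no reset: what is moved stays moved. The work goes in short steps, Python scripts to look and compute and a tool call to move; the robot and the scene stay as the last step left them, time stands still between calls to the robot, and variables do not carry over. Pictures are saved under pics/ and viewed, and the job is handed in when it is done.

Besides the shell and the picture viewer there is one more tool, called as name(argument=value, ...) on one line, values as JSON. play_rows: Moves the arm, as the interface text tells. Its arguments: {"type":"object","properties":{"slide":{"type":"array"},"turn":{"type":"array"},"fingers":{"type":"array"}},"required":["slide","turn","fingers"]}

```bash
ls; mkdir -p pics; python3 - <<'E'
from cell import ctrl, vision
import cv2, numpy as np
s=ctrl.read_state(); print(s['clock'],s['eef_pos'],s['tool_rot'],s['width'],s['force'])
for n in ['scene','top']:
    im,d=vision.get_image(n); cv2.imwrite(f'pics/{n}0.png',im); np.savez(f'{n}0.npz',im=im,d=d); print(n,vision.camera_params(n))
E
```

```text
pics
0.0 [261.07371222 594.59101544 230.41325968] [-3.13974520e+00 -1.40846354e-06  2.72778871e+00] 85.20306982851221 [-0.05519185 -0.36163498  0.12817683]
scene {'fx': 400.3643252760762, 'fy': 400.3643252760762, 'cx': 319.23234358569385, 'cy': 192.7116844240516, 'position': array([ 964.54877211, -454.50919801, 1013.80389512]), 'rotation': array([ 0.59766434, -0.01016849,  0.79458417])}
top {'fx': 483.07261408331095, 'fy': 483.07261408331095, 'cx': 321.7253154223878, 'cy': 198.43045861190322, 'position': array([ 338.05757767,  -22.78382582, 1305.03065177]), 'rotation': array([ 0.1680582 ,  0.02660916, -1.57767058])}
```

View pics/scene0.png

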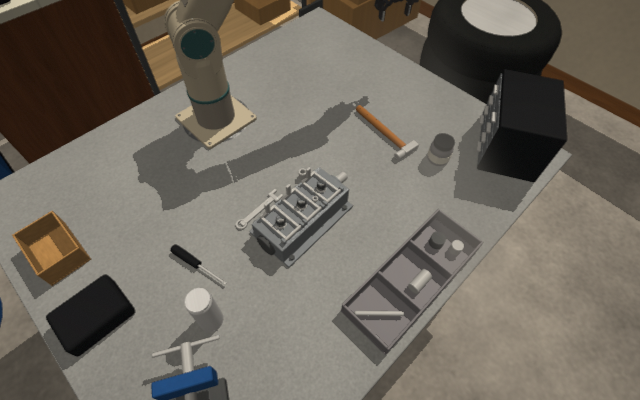

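View pics/top0.png

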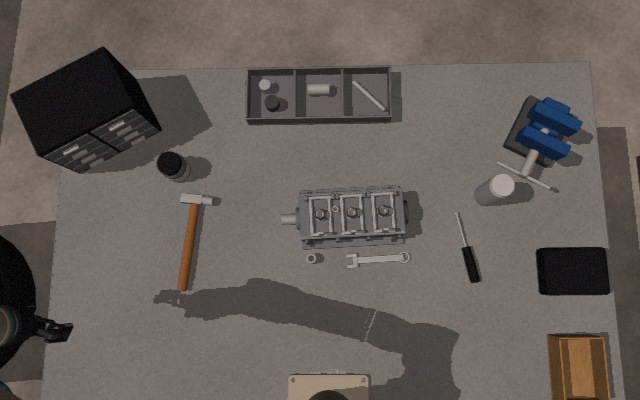

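The scene view shows the casing near (303,208). In the top view it is near (352,215), with bolts around (320,213), (352,212) and (384,211), and the wrench and socket in front at row 258. I'll zoom in on it next.

```bash
cat > h.py <<'E'
import numpy as np, cv2
from scipy.spatial.transform import Rotation as R
from cell import ctrl, vision
def ray(p,u,v):
    d=np.array([(u-p['cx'])/p['fx'],-(v-p['cy'])/p['fy'],-1.0])
    return np.array(p['position']),R.from_euler('xyz',p['rotation']).as_matrix()@d
def onz(p,u,v,z):
    o,d=ray(p,u,v); return o+d*(z-o[2])/d[2]
def atd(p,u,v,dep):
    o,d=ray(p,u,v); return o+d*dep
def proj(p,X):
    c=R.from_euler('xyz',p['rotation']).as_matrix().T@(np.array(X)-p['position'])
    return p['cx']+p['fx']*c[0]/-c[2], p['cy']-p['fy']*c[1]/-c[2]
E
python3 - <<'E'
from h import *
for n,(x,y,w,h) in {'top':(270,175,150,100),'scene':(225,155,135,115)}.items():
    z=np.load(n+'0.npz'); p=vision.camera_params(n)
    c=z['im'][y:y+h,x:x+w]; cv2.imwrite(f'pics/{n}0z.png',cv2.resize(c,None,fx=5,fy=5,interpolation=cv2.INTER_CUBIC))
    # height map
    uu,vv=np.meshgrid(np.arange(x,x+w),np.arange(y,y+h))
    D=z['d'][y:y+h,x:x+w]
    P=np.array([atd(p,u,v,d) for u,v,d in zip(uu.ravel(),vv.ravel(),D.ravel())])
    Z=P[:,2]; print(n,(D==0).sum(),np.histogram(Z,bins=[-20,-5,5,20,40,60,70,80,90,100,110,120,130]))
    m=(Z>68)&(Z<80); print(P[m].mean(0))
    hm=np.clip(Z.reshape(h,w)*2,0,255).astype(np.uint8)
    cv2.imwrite(f'pics/{n}0h.png',cv2.resize(hm,None,fx=5,fy=5,interpolation=cv2.INTER_NEAREST))
E
```

```text
top 63 (array([ 278, 7631, 1602,  123,  276,  258, 3307, 1218,  111,   70,    8,
         55]), array([-20,  -5,   5,  20,  40,  60,  70,  80,  90, 100, 110, 120, 130]))
[505.68324606 -66.57305846  74.64464515]
scene 56 (array([ 135, 9513, 1080,  360,  415,  278, 2410,  990,  121,   95,   34,
         38]), array([-20,  -5,   5,  20,  40,  60,  70,  80,  90, 100, 110, 120, 130]))
[516.03395347 -77.95255602  74.3686389 ]
```

View pics/top0z.png

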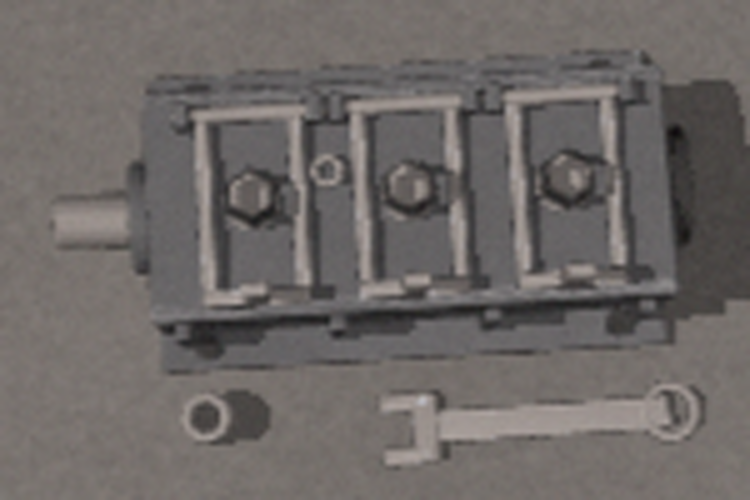

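View pics/scene0z.png

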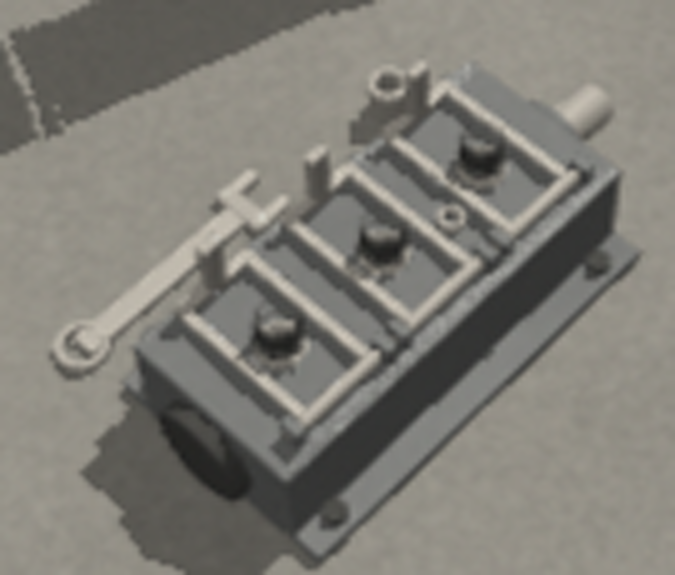

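View pics/top0h.png

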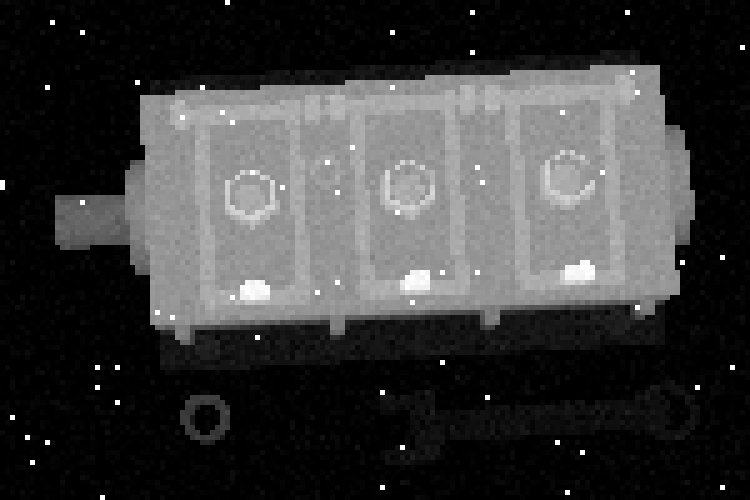

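The top zoom shows bolts at zoom pixels (251,197), (411,188), (568,179). The height map shows tab tops at (255,290), (417,280), (580,271). I'll turn these into world points and check them against the given geometry.

```bash
python3 - <<'E'
from h import *
p=vision.camera_params('top'); f=lambda U,V:((U+.5)/5-.5+270,(V+.5)/5-.5+175)
q=vision.camera_params('scene'); g=lambda U,V:((U+.5)/5-.5+225,(V+.5)/5-.5+155)
B=[onz(p,*f(*a),105.5) for a in [(251,197),(411,188),(568,179)]]
T=[onz(p,*f(*a),124) for a in [(255,290),(417,280),(580,271)]]
Bs=[onz(q,*g(*a),105.5) for a in [(482,146),(383,235),(281,325)]]
Ts=[onz(q,*g(*a),124) for a in [(420,68),(317,152),(212,243)]]
np.set_printoptions(precision=1,suppress=True)
for n,A in zip(['B','T','Bs','Ts'],[B,T,Bs,Ts]):
    A=np.array(A);print(n);print(A, np.linalg.norm(np.diff(A,axis=0),axis=1))
    dd=A[0]-A[2]; print('yaw',np.arctan2(-dd[0],dd[1]))
# tabs by height mask
for n,pp in (('top',p),('scene',q)):
    z=np.load(n+'0.npz');d=z['d']
    x,y,w,h=(270,175,150,100) if n=='top' else (225,155,135,115)
    M=np.zeros(d.shape,np.uint8);
    for v in range(y,y+h):
        for u in range(x,x+w):
            zz=atd(pp,u,v,d[v,u])[2]
            M[v,u]=118<zz<130
    k,l,s,c=cv2.connectedComponentsWithStats(M)
    for i in range(1,k):
        if s[i,4]>6: print(n,s[i],c[i],onz(pp,*c[i],124))
E
```

```text
B
[[ 502.3   12.8  105.5]
 [ 506.   -67.3  105.5]
 [ 509.7 -145.8  105.5]] [80.2 78.6]
yaw 0.04669422612873896
T
[[ 453.8   10.6  124. ]
 [ 457.9  -68.8  124. ]
 [ 461.6 -148.5  124. ]] [79.5 79.8]
yaw 0.049037372397963866
Bs
[[ 511.8    9.9  105.5]
 [ 516.6  -70.1  105.5]
 [ 520.6 -146.9  105.5]] [80.1 76.9]
yaw 0.05588353768658076
Ts
[[ 458.6   13.2  124. ]
 [ 461.4  -67.   124. ]
 [ 466.7 -146.1  124. ]] [80.2 79.3]
yaw 0.0510079739946605
top [383 227   6   4  20] [385.6 228.8] [ 461.6 -148.5  124. ]
top [351 229   5   4  19] [353.1 230.6] [458. -69. 124.]
top [318 231   6   4  19] [320.2 232.5] [454.1  11.7 124. ]
scene [306 167   5   5  15] [308.  168.8] [458.9  10.5 124. ]
scene [286 184   5   5  14] [287.9 185.7] [463.  -68.7 124. ]
scene [264 202   6   5  18] [266.4 203.8] [ 467.1 -148.3  124. ]
```

Checks: spacing is 80 mm and bolt–tab distance is about 50 mm as specified, with yaw about +0.05. The two views differ by 5–10 mm in x, so I'll refine with the wrist camera on arrival. Next is a move helper.

```bash
cat >> h.py <<'E'
np.set_printoptions(precision=2,suppress=True)
def need(*Xs,yaw=None):
    s=ctrl.read_state(); M=R.from_euler('xyz',s['tool_rot']).as_matrix()
    print('t',round(s['clock'],2),'pos',s['eef_pos'],'rot',s['tool_rot'],'F',s['force'],'w',s['width'])
    for X in Xs:
        print('slide',M.T@(np.array(X)-s['eef_pos']))
    if yaw is not None:
        a=-(yaw-s['tool_rot'][2]); print('turn',(a+np.pi)%(2*np.pi)-np.pi)
E
python3 -c "
from h import *
need([508,12,200],yaw=np.pi+.049)"
```

```text
t 0.1 pos [261.1  594.64 230.47] rot [-3.14  0.    2.73] F [-0.24  0.06 -0.55] w 85.13749158142244
slide [-460.32 -434.16   31.23]
turn -0.46276017120758484
```

play_rows(slide=[[-42,-39,0],[-84,-79,0],[-126,-118,0],[-168,-158,0],[-210,-198,0]], turn=[-0.1,-0.2,-0.3,-0.4,-0.46], fingers=[0,0,0,0,0])

```text
clock: 0.72
eef_pos: [374.3, 326.9, 230.6]
tool_rot: [-3.14, -0.001, -3.093]
force: [1.3, 0.3, -0.5]
width: -0.0
```

```bash
python3 -c "
from h import *
need([508,12,220],yaw=np.pi+.049); print(ctrl.read_state()['qpos'])"
```

```text
t 0.72 pos [374.26 326.95 230.65] rot [-3.14 -0.   -3.09] F [ 1.28  0.29 -0.54] w -0.0011010919260555012
slide [-118.29 -321.05   11.14]
turn -0.00040712718169721995
[-0.71  0.41 -0.08  1.93  0.05  0.8   0.79]
```

play_rows(slide=[[-22,-58,0],[-44,-116,0],[-65,-174,0],[-86,-232,5],[-107,-286,10]], turn=[0,0,0,0,0], fingers=[0,0,0,0,0])

```text
clock: 1.35
eef_pos: [495.4, 44.3, 220.9]
tool_rot: [-3.14, -0.001, -3.093]
force: [1.0, 0.8, -0.3]
width: -0.1
```

```bash
python3 -c "
from h import *
need([508,12,220],yaw=np.pi+.049)
p=vision.camera_params('wrist');im,d=vision.get_image('wrist');cv2.imwrite('pics/w1.png',im);np.savez('w1.npz',im=im,d=d,p=p);print(p)
s=ctrl.read_state();print(s['eef_pos'])"
```

```text
t 1.35 pos [495.43  44.34 220.92] rot [-3.14 -0.   -3.09] F [ 1.    0.78 -0.28] w -0.1305528238623144
slide [-11.   -32.9    0.97]
turn -0.0008574037352238051
{'fx': 297.0847148705166, 'fy': 297.0847148705166, 'cx': 321.7648349307624, 'cy': 194.5500860284567, 'position': array([427.33,  40.77, 365.2 ]), 'rotation': array([-0.28,  0.  ,  1.62])}
[498.28  34.74 220.43]
```

View pics/w1.png

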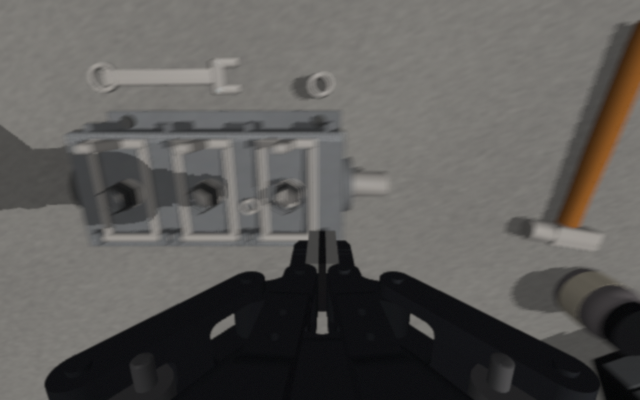

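The wrist view was blurred because the arm was still moving. It shows bolts near (120,195), (204,195) and (288,194), and the fingertips near (322,235). I'll take a settled picture.

```bash
python3 -c "
from h import *
for i in range(3): im,d=vision.get_image('wrist')
p=vision.camera_params('wrist');im,d=vision.get_image('wrist');np.savez('w2.npz',im=im,d=d,p=p)
c=im[90:260,60:350];cv2.imwrite('pics/w2.png',cv2.resize(c,None,fx=2.75,fy=2.75,interpolation=cv2.INTER_CUBIC))
s=ctrl.read_state();print(s['eef_pos'],s['qd'],p['position'])"
```

```text
[494.55  46.85 220.79] [-0.03 -0.01 -0.02  0.    0.    0.    0.  ] [426.91  41.89 364.99]
```

View pics/w2.png

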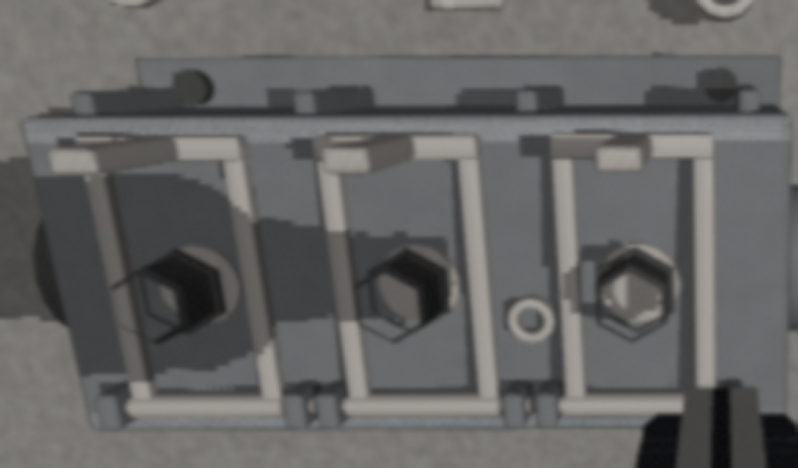

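The settled zoom shows head tops at about (637,298), (403,298), (158,298), tab tops at (620,157), (347,160), (72,161), and the nut at (531,320).

```bash
python3 - <<'E'
from h import *
z=np.load('w2.npz',allow_pickle=True);p=z['p'].item()
f=lambda U,V:((U+.5)/2.75-.5+60,(V+.5)/2.75-.5+90)
for a in [(637,298),(403,298),(158,298)]:
    u,v=f(*a); D=z['d'][int(v)-3:int(v)+4,int(u)-3:int(u)+4]; print(onz(p,u,v,105.5),atd(p,u,v,np.median(D)))
for a in [(620,157),(347,160),(72,161)]:
    u,v=f(*a); D=z['d'][int(v)-1:int(v)+2,int(u)-1:int(u)+2]; print('tab',onz(p,u,v,124),atd(p,u,v,np.median(D)))
d=z['d'];uu,vv=np.meshgrid(np.arange(60,350),np.arange(90,235))
P=np.array([atd(p,u,v,d[v,u]) for u,v in zip(uu.ravel(),vv.ravel())]).reshape(145,290,3)
for lo,hi in ((100,111),(119,129)):
    M=((P[...,2]>lo)&(P[...,2]<hi)).astype(np.uint8)
    k,l,s,c=cv2.connectedComponentsWithStats(M)
    for i in range(1,k):
        if s[i,4]>15:
            m=l==i; r=P[m]; print(lo,s[i],r.mean(0),(r.min(0)+r.max(0))[:2]/2, np.ptp(r,axis=0)[:2])
cv2.imwrite('pics/w2h.png',cv2.resize(np.clip(P[...,2]*2,0,255).astype(np.uint8),None,fx=2.75,fy=2.75,interpolation=cv2.INTER_NEAREST))
E
```

```text
[504.4   17.13 105.5 ] [509.69  15.44  87.79]
[507.97 -60.33 105.5 ] [513.51 -67.32  87.76]
[ 511.7  -141.53  105.5 ] [ 521.03 -161.7    76.96]
tab [456.    13.16 124.  ] [455.78  13.37 125.84]
tab [460.54 -66.95 124.  ] [460.27 -66.09 125.92]
tab [ 464.52 -147.82  124.  ] [ 464.23 -146.32  125.91]
100 [37 51 19 10 93] [ 463.61 -142.1   105.28] [ 464.27 -146.62] [ 7.59 13.51]
100 [127  50  18  11  58] [459.21 -62.83 105.92] [460.16 -66.6 ] [ 7.58 12.51]
100 [219  50  16   9  29] [453.61  13.53 105.63] [455.55  12.29] [ 6.16 13.23]
100 [128  95  29  30 211] [507.14 -61.3  105.07] [510.32 -65.09] [26.71 23.64]
100 [216  95  26  30 184] [503.14  15.48 105.45] [506.6   14.53] [26.83 23.37]
100 [ 40  96  32  29 242] [ 510.9  -138.58  104.57] [ 514.12 -144.95] [26.1  24.36]
119 [ 17  53  23  11 223] [ 464.21 -145.89  124.3 ] [ 464.47 -147.2 ] [ 8.38 14.81]
119 [116  53  21  10 194] [460.15 -66.57 124.7 ] [460.3  -67.26] [ 7.82 14.32]
119 [215  52  18  11 180] [456.2   12.22 124.92] [456.4   11.83] [ 7.93 14.03]
```

View pics/w2h.png

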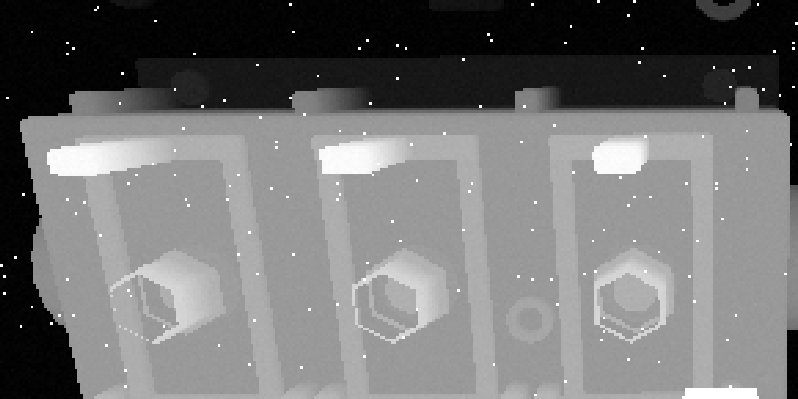

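The depth data agree. Tab tops are at (456.3,12), (460.3,−67), (464.5,−147) at z≈124.5. Bolts are at (506.4,14.5), (510.3,−65), (514.2,−145) at z≈105.3, with yaw about 0.051. This fits the 50 mm and 80 mm geometry, so I'm moving over bolt 1.

```bash
python3 -c "
from h import *
need([506.4,14.5,150],[506.4,14.5,112],yaw=np.pi+.051)"
```

```text
t 1.6 pos [494.55  46.85 220.79] rot [-3.14 -0.   -3.09] F [-0.28  1.25 -0.27] w 0.5243140617517594
slide [-10.4  -32.8   70.81]
slide [-10.47 -32.75 108.81]
turn -0.0026878396839968843
```

play_rows(slide=[[-10,-33,20],[-10.5,-33,70],[-10.5,-33,100],[-10.5,-33,105],[-10.5,-33,105]], turn=[0,0,0,0,0], fingers=[0,0,0,0,0])

```text
clock: 2.22
eef_pos: [506.7, 15.6, 116.3]
tool_rot: [-3.141, -0.001, -3.091]
force: [-0.4, -0.6, 0.3]
width: -0.4
```

```bash
python3 -c "
from h import *
need([506.4,14.5,112],[506.4,14.5,105],yaw=np.pi+.051)"
```

```text
t 2.23 pos [506.67  15.58 116.33] rot [-3.14 -0.   -3.09] F [-0.39 -0.56  0.31] w -0.3572858031624234
slide [ 0.32 -1.06  4.34]
slide [ 0.31 -1.05 11.34]
turn -0.0005945820747541575
```

play_rows(slide=[[0,-1,5],[0,-1,9],[0,-1,10],[0,-1,11],[0,-1,11]], turn=[0,0,0,0,0], fingers=[0,0,0,0,0])

```text
clock: 2.85
eef_pos: [506.8, 14.5, 105.4]
tool_rot: [-3.141, -0.001, -3.091]
force: [-0.5, -0.5, 0.5]
width: -0.1
```

play_rows(slide=[[0,0,1],[0,0,2],[0,0,2]], turn=[0,0,0], fingers=[0,0,0])

```text
clock: 3.22
eef_pos: [506.9, 14.5, 105.0]
tool_rot: [-3.141, -0.0, -3.091]
force: [-3.3, 0.4, 16.8]
width: 0.2
```

16.8 N with no movement, so bolt 1 is tight. On to bolt 2.

```bash
python3 -c "
from h import *
need([510.3,-65,130],[510.3,-65,110],yaw=np.pi+.051)"
```

```text
t 3.23 pos [506.89  14.52 104.96] rot [-3.14 -0.   -3.09] F [-3.31  0.44 16.79] w 0.18177559683757208
slide [  0.59 -79.61 -24.98]
slide [  0.58 -79.59  -4.98]
turn -0.000857949179335904
```

play_rows(slide=[[0,0,-20],[0.5,-40,-20],[0.5,-79.5,-20],[0.5,-79.5,-10],[0.5,-79.5,-4]], turn=[0,0,0,0,0], fingers=[0,0,0,0,0])

```text
clock: 3.85
eef_pos: [510.0, -64.3, 108.3]
tool_rot: [-3.142, -0.001, -3.091]
force: [-0.0, -0.2, -0.1]
width: 0.0
```

```bash
python3 -c "
from h import *
need([510.3,-65,105.5],yaw=np.pi+.051)"
```

```text
t 3.85 pos [509.97 -64.32 108.35] rot [-3.14 -0.   -3.09] F [-0.01 -0.22 -0.11] w 0.04743698608366996
slide [-0.3  -0.69  2.85]
turn -0.0009043341276564476
```

play_rows(slide=[[0,-0.5,2],[0,-0.5,3],[0,-0.5,4],[0,-0.5,4.5],[0,-0.5,4.5]], turn=[0,0,0,0,0], fingers=[0,0,0,0,0])

```text
clock: 4.47
eef_pos: [509.7, -63.4, 105.0]
tool_rot: [3.141, -0.001, -3.09]
force: [-3.5, 1.7, 11.9]
width: 0.1
```

Bolt 2 is tight as well: 11.9 N at z=105.0. On to bolt 3.

```bash
python3 -c "
from h import *
need([514.2,-145,125],[514.2,-145,108.5],yaw=np.pi+.051)"
```

```text
t 4.47 pos [509.74 -63.39 105.01] rot [ 3.14 -0.   -3.09] F [-3.53  1.73 11.91] w 0.06742886762530996
slide [ -0.21 -81.71 -20.07]
slide [ -0.23 -81.73  -3.57]
turn 0.0006367871255594793
```

play_rows(slide=[[0,0,-20],[0,-41,-20],[0,-81.5,-20],[0,-81.5,-10],[0,-81.5,-4]], turn=[0,0,0,0,0], fingers=[0,0,0,0,0])

```text
clock: 5.1
eef_pos: [513.8, -144.0, 108.4]
tool_rot: [3.14, -0.002, -3.09]
force: [0.1, 0.5, 0.5]
width: -0.1
```

```bash
python3 -c "
from h import *
need([514.2,-145,105.5],yaw=np.pi+.051)"
```

```text
t 5.1 pos [ 513.78 -143.99  108.4 ] rot [ 3.14 -0.   -3.09] F [0.06 0.46 0.53] w -0.11987666856250312
slide [-0.37 -1.03  2.9 ]
turn 0.0010538684648819796
```

play_rows(slide=[[0,-1,2],[0,-1,3],[0,-1,4],[0,-1,4.5],[0,-1,4.5]], turn=[0,0,0,0,0], fingers=[0,0,0,0,0])

```text
clock: 5.72
eef_pos: [514.1, -144.9, 104.1]
tool_rot: [3.14, -0.001, -3.089]
force: [0.3, 1.7, 1.7]
width: 0.3
```

It is yielding at low force (1.7 N at z=104.1). I'll press on to its stop.

play_rows(slide=[[0,0,2],[0,0,4],[0,0,6],[0,0,6.5],[0,0,6.5]], turn=[0,0,0,0,0], fingers=[0,0,0,0,0])

```text
clock: 6.35
eef_pos: [514.2, -145.0, 98.5]
tool_rot: [3.14, -0.001, -3.089]
force: [-2.4, 1.4, 11.7]
width: -0.1
```

It stopped at 98.5 with 11.7 N, a 7 mm drop, so bolt 3 is the loose one. I'll retreat and hover over tab 3.

```bash
python3 -c "
from h import *
need([464.5,-147.2,160],[464.5,-147.2,95],yaw=np.pi+.051)"
```

```text
t 6.35 pos [ 514.21 -144.96   98.5 ] rot [ 3.14 -0.   -3.09] F [-2.39  1.41 11.75] w -0.1214464542174224
slide [ 49.8    0.43 -61.47]
slide [49.76  0.35  3.53]
turn 0.001155023166138136
```

play_rows(slide=[[0,0,-30],[0,0,-62],[25,0,-62],[50,0.5,-62],[50,0.5,-62]], turn=[0,0,0,0,0], fingers=[0,0.5,0.5,0.5,0.5])

```text
clock: 6.98
eef_pos: [462.3, -147.8, 160.3]
tool_rot: [3.141, -0.003, -3.091]
force: [-0.1, -0.1, 0.3]
width: 42.7
```

```bash
python3 - <<'E'
from h import *
for i in range(2): im,d=vision.get_image('wrist')
p=vision.camera_params('wrist');im,d=vision.get_image('wrist');np.savez('w3.npz',im=im,d=d,p=p)
cv2.imwrite('pics/w3.png',im)
need([464.5,-147.2,95],yaw=np.pi+.051)
uu,vv=np.meshgrid(np.arange(150,640),np.arange(0,400))
P=np.array([atd(p,u,v,d[v,u]) for u,v in zip(uu.ravel(),vv.ravel())]).reshape(400,490,3)
for lo,hi in ((96,111),(119,129)):
    M=((P[...,2]>lo)&(P[...,2]<hi)).astype(np.uint8)
    k,l,s,c=cv2.connectedComponentsWithStats(M)
    for i in range(1,k):
        if s[i,4]>40:
            m=l==i; r=P[m]; print(lo,s[i],r.mean(0),(r.min(0)+r.max(0))/2, np.ptp(r,axis=0),r[:,2].max())
E
```

```text
t 7.12 pos [ 465.54 -147.38  160.52] rot [ 3.14  0.   -3.09] F [ 0.45 -0.2   0.06] w 42.71507715988382
slide [ 1.08  0.17 65.52]
turn 0.001176303010652191
96 [163 200  19   8 112] [ 460.63 -148.09  103.45] [ 460.86 -148.    103.34] [ 1.86 13.1  14.49] 110.58969014573887
96 [271 201  26  15 179] [458.09 -71.22 103.78] [459.73 -68.68 103.63] [ 7.44 13.57 14.61] 110.93016869572136
96 [379 201  32  17 257] [454.94   7.63 103.64] [456.33  10.81 103.52] [ 8.59 14.23 14.96] 110.99831622435156
96 [157 251  31  32 216] [ 508.77 -146.2    98.84] [ 513.7  -145.58   98.64] [25.72 23.27  5.26] 101.27285165787706
96 [260 251  35  26 312] [501.6  -68.42 102.56] [504.68 -65.97 101.73] [15.59 23.92 11.43] 107.44185770784813
96 [360 252  41  37 479] [501.99   7.32 102.67] [506.17  13.39 101.83] [26.62 23.53 11.65] 107.65457098626953
119 [162 211  21  14 284] [ 463.31 -147.89  124.69] [ 463.99 -147.97  123.12] [ 8.02 13.31  7.82] 127.03002527155894
119 [282 211  25  14 315] [459.38 -69.19 124.37] [459.97 -68.53 123.03] [ 8.01 13.92  7.96] 127.01105818621076
119 [401 211  30  15 347] [455.74   9.95 124.1 ] [456.49  11.35 123.06] [ 8.49 15.06  8.07] 127.10028766643245
```

View pics/w3.png

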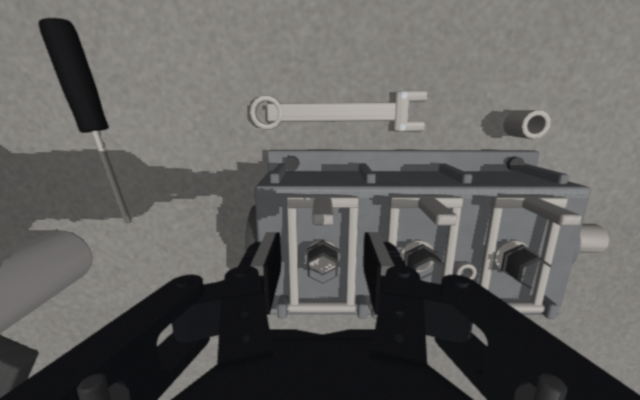

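Bolt 3's head reads about 6 mm lower than the other two, which confirms the drop. Tab 3 sits midway between the fingers at (464,−147.8). Descending and closing.

play_rows(slide=[[1,0.3,30],[1.2,0.3,50],[1.2,0.3,62],[1.2,0.3,67.5],[1.2,0.3,67.5]], turn=[0,0,0,0,0], fingers=[0.5,0.5,0.5,0.5,0.5])

```text
clock: 7.75
eef_pos: [464.7, -147.1, 93.0]
tool_rot: [3.141, 0.001, -3.089]
force: [0.5, -0.3, -0.2]
width: 42.7
```

play_rows(slide=[[0,0,0],[0,0,0],[0,0,0],[0,0,0]], turn=[0,0,0,0], fingers=[0.25,0.1,0,0])

```text
clock: 8.25
eef_pos: [465.3, -147.1, 93.6]
tool_rot: [3.141, 0.002, -3.089]
force: [-0.6, 1.8, 5.4]
width: 12.5
```

```bash
python3 - <<'E'
from h import *
import math
X0=ctrl.read_state()['eef_pos']; c,s=math.cos(.051),math.sin(.051)
pts=[]
for a in range(5,50,5):
    t=math.atan2(28,95)+math.radians(a); r=math.hypot(28,95)
    dx=95-r*math.cos(t); dz=r*math.sin(t)-28
    pts.append(X0+[dx*c,dx*s,dz])
need(*pts,yaw=np.pi+.051)
E
```

```text
t 8.25 pos [ 465.26 -147.1    93.63] rot [ 3.14  0.   -3.09] F [-0.56  1.81  5.41] w 12.536428382297002
slide [-2.82  0.   -8.17]
slide [ -6.34   0.   -16.06]
slide [-10.54  -0.   -23.61]
slide [-15.38  -0.   -30.77]
slide [-20.82  -0.01 -37.48]
slide [-26.83  -0.01 -43.69]
slide [-33.36  -0.02 -49.35]
slide [-40.35  -0.02 -54.42]
slide [-47.76  -0.03 -58.86]
turn 0.0013522434919561732
```

Gripped: the width stopped at 12.5 mm on the 14 mm tab. Lifting slowly along the arc.

play_rows(slide=[[-1.3,0,-4],[-2.8,0,-8.2],[-4.5,0,-12],[-6.3,0,-16],[-8.4,0,-20]], turn=[0,0,0,0,0], fingers=[0,0,0,0,0])

```text
clock: 8.88
eef_pos: [474.1, -146.6, 113.8]
tool_rot: [3.141, 0.003, -3.089]
force: [3.7, -0.0, -8.9]
width: 12.7
```

```bash
python3 - <<'E'
from h import *
im,d=vision.get_image('scene'); c=im[155:270,225:360]
cv2.imwrite('pics/s4.png',cv2.resize(c,None,fx=5,fy=5,interpolation=cv2.INTER_CUBIC))
need([465.3,-147.1,93.6])
E
```

```text
t 8.93 pos [ 474.38 -146.63  114.24] rot [ 3.14  0.   -3.09] F [ 3.12  0.47 -8.01] w 12.929879679539331
slide [ 9.16 -0.   20.61]
```

View pics/s4.png

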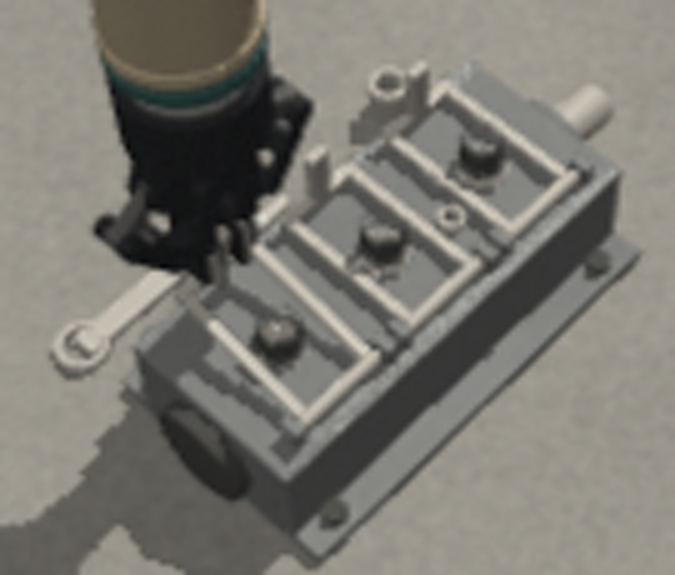

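The legs are visibly lifted by about 13°, and the tab is between the fingers near (235,240). Continuing along the arc.

play_rows(slide=[[-1.4,0,-3],[-4,0,-7],[-6.2,0,-10.2],[-9,0,-13.7],[-11.7,0,-16.9]], turn=[0,0,0,0,0], fingers=[0,0,0,0,0])

```text
clock: 9.55
eef_pos: [486.1, -146.0, 131.2]
tool_rot: [3.141, 0.003, -3.089]
force: [5.0, -1.5, -11.5]
width: 12.5
```

```bash
python3 - <<'E'
from h import *
need([465.3,-147.1,93.6])
E
```

```text
t 9.55 pos [ 486.09 -146.02  131.18] rot [ 3.14  0.   -3.09] F [  5.05  -1.47 -11.48] w 12.460939656693824
slide [20.94 -0.01 37.51]
```

play_rows(slide=[[-3,0,-3.2],[-6,0,-6.2],[-9.2,0,-9.1],[-12.5,0,-11.8],[-16,0,-14.4]], turn=[0,0,0,0,0], fingers=[0,0,0,0,0])

```text
clock: 10.18
eef_pos: [501.2, -145.2, 145.6]
tool_rot: [3.141, 0.001, -3.089]
force: [0.8, -1.2, -11.0]
width: 12.4
```

```bash
python3 - <<'E'
from h import *
need([465.3,-147.1,93.6])
im,d=vision.get_image('scene'); c=im[155:270,225:360]
cv2.imwrite('pics/s5.png',cv2.resize(c,None,fx=5,fy=5,interpolation=cv2.INTER_CUBIC))
p=vision.camera_params('wrist');im,d=vision.get_image('wrist');cv2.imwrite('pics/w5.png',im)
E
```

```text
t 10.18 pos [ 501.19 -145.24  145.59] rot [ 3.14  0.   -3.09] F [  0.82  -1.18 -10.96] w 12.405199689563933
slide [36.   -0.01 51.95]
```

View pics/s5.png

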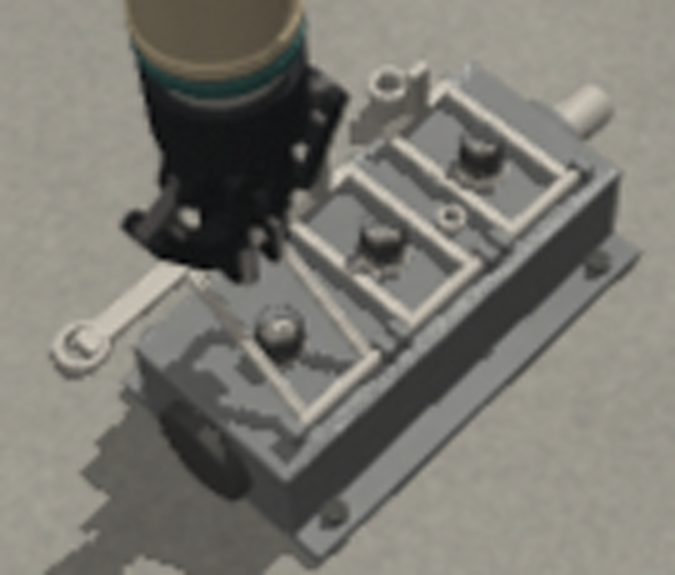

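View pics/w5.png

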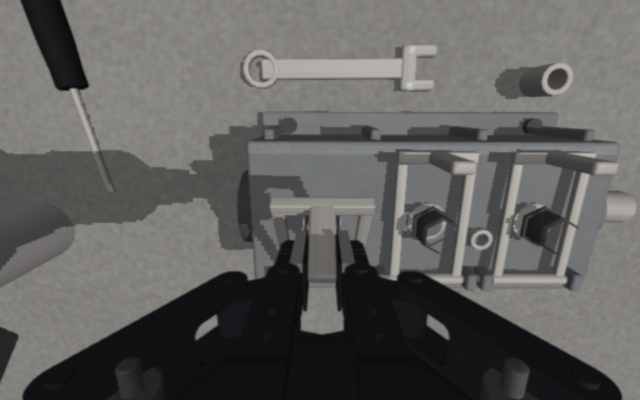

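Tab 3 is held between the pads at (322,245) and its crossbar is raised, at (322,207). The other two brackets are shut. Final stretch to 45°.

play_rows(slide=[[-3.5,0,-2.5],[-7.5,0,-4.8],[-11.8,0,-7],[-11.8,0,-7],[-11.8,0,-7]], turn=[0,0,0,0,0], fingers=[0,0,0,0,0])

```text
clock: 10.9
eef_pos: [513.1, -144.7, 153.1]
tool_rot: [3.141, 0.002, -3.09]
force: [-2.1, -1.7, -5.3]
width: 12.7
```

```bash
python3 - <<'E'
from h import *
need([465.3,-147.1,93.6])
p=vision.camera_params('wrist');im,d=vision.get_image('wrist');cv2.imwrite('pics/w6.png',im);np.savez('w6.npz',im=im,d=d,p=p)
# crossbar & legs points: world -> casing frame about hinge 3
c,s=np.cos(.051),np.sin(.051)
T3=np.array([464.3,-147.6]); H=T3+95*np.array([c,s])
uu,vv=np.meshgrid(np.arange(240,410),np.arange(140,330))
P=np.array([atd(p,u,v,d[v,u]) for u,v in zip(uu.ravel(),vv.ravel())])
g=im[140:330,240:410].max(2).ravel()
x=(P[:,0]-H[0])*c+(P[:,1]-H[1])*s; y=-(P[:,0]-H[0])*s+(P[:,1]-H[1])*c; z=P[:,2]-82.5
m=(g>90)&(z>15)&(z<80)&(x<-10)&(x>-100)&(abs(y)>17)&(abs(y)<29)
print(m.sum()); a=np.degrees(np.arctan2(z[m],-x[m])); r=np.hypot(x[m],z[m])
for lo in range(20,110,10):
    k=(r>lo)&(r<lo+10)
    if k.sum()>3: print(lo,k.sum(),np.median(a[k]))
t=(g>90)&(abs(y)<5)&(z>60)&(z<115)&(x<-10)
A=np.polyfit(x[t],z[t],1);print('tab line',t.sum(),A,np.degrees(np.arctan(A[0])))
E
```

```text
t 10.9 pos [ 513.09 -144.67  153.07] rot [ 3.14  0.   -3.09] F [-2.08 -1.71 -5.33] w 12.713208364187246
slide [47.95  0.03 59.39]
1130
40 22 47.2821466560834
50 64 46.89903744847139
60 75 46.21915468620919
70 90 45.797081781590876
80 160 45.41759480071538
90 494 45.47651875301686
100 225 44.0734966356557
tab line 1813 [  1.07 146.4 ] 46.84597810816516
```

View pics/w6.png

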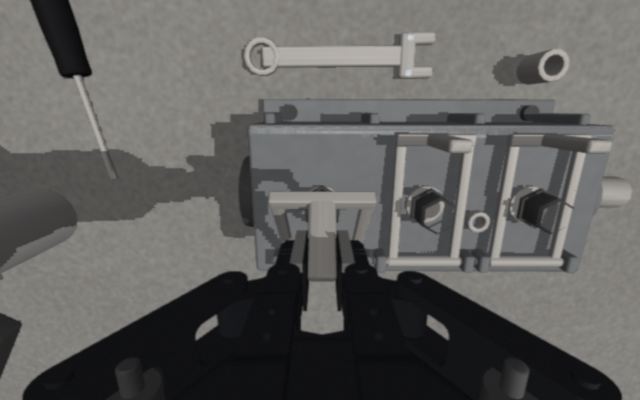

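The bracket measures about 44–46° open and the tab is held firmly. The other brackets, nut, wrench and socket are where they were. Handing in.

```bash
python3 -c "
from h import *
print(ctrl.finish_job()); need()"
```

```text
the job is handed in; nothing more can be done
None
the job is handed in; nothing more can be done
```

I tapped the bolts left, centre, right, found the right one (bolt_3) loose, then lifted its bracket by the tab to about 45° and handed in at about 10.9 s of the 51 s allowed, still holding it.

| Bolt | Push at end of tap | Fingertip height at end | Result |
|---|---|---|---|
| bolt_1 (left) | 16.8 N | 105.0 mm | tight |
| bolt_2 (centre) | 11.9 N | 105.0 mm | tight |
| bolt_3 (right) | 11.7 N | 98.5 mm | loose, dropped 7 mm to its stop |

- **Drop check:** after the taps, the depth image showed bolt_3's head about 6 mm below the other two.
- **Bracket angle:** wrist depth gave about 45° along the legs and 47° along the tab. Allowing for leg thickness, the true angle is about 43–47°.
- **Rest of the scene:** in the last wrist picture the other two brackets are shut, and the nut, wrench, socket and screwdriver look undisturbed. I did not look again at the tub or the hammer; no move after the first one over went near them.
- **Off nominal:** the tap on bolt_1 went slightly over the suggested 5–15 N. Lifting pulled up to about 12 N at the wrist, probably from friction as the tab pivots, and was about 6 N in the held pose. The gripper read 12.7 mm on the 14 mm tab.
- **Bolt and tab positions:** the two fixed cameras disagreed by 5–10 mm in x, so I used the wrist camera for them.

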